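# Index a tube carousel to the reading head

## Robot

A 6-joint arm with a two-finger parallel gripper is mounted at the origin on a cart in front of the work surface, level with it; the furniture and walls round the work are solid. World frame = base frame: x ahead of the robot, y to its left, z up, the work surface at z = 0. Lengths are in m, angles in rad, forces in N, time in s.
With the tool pointing down it reaches from about 0.35 to 0.775 m from the base axis. Payload 5.5 kg.
Tool frame: the origin (TCP) lies at the very end of the fingers, on their centre line; the grasp point (between the pads) lies 19 mm behind it; z points along the fingers, x is the direction in which the jaws open and shut, and the axes are right-handed (so a half turn about z gives the same grasp; the last joint's range is limited). The gripper opens to 85 mm and grips with 20 to 120 N. Pads are 22 mm wide; open, the fingers measure 114 mm over their backs; the gripper's body (76 mm by 85 mm) begins 54 mm behind the grasp point. The pads swing forward as they close: fully open they stand 13 mm farther back than shut.
Start: joints at [0.995, 0.313, 0.046, 1.304, 0, 1.431], TCP at [0.243, 0.521, 0.231] pointing down, gripper open.
Joint ranges: [-2.76, 2.76], [-0.86, 1.69], [-1.03, 1.26], [-2.2, 2.34], [-1.47, 1.5], [-3.14, 3.14]. Speed limits (rad/s): [2.57, 2.57, 3.14, 3.14, 3.14, 3.14].

## Interface

Orientations are given as a unit quaternion [w, x, y, z].
In Python, from workcell import env gives the robot as it stands.
- The arm moves only by the shell command python3 -m inch 'ROWS' [FORCE]. ROWS is JSON, a list of rows, each a list of 7 numbers: the turn, a rotation vector about the tool's x, y, z each as a share of 8 degrees, from -1 to 1, then the shift along the tool's x, y, z each as a share of 0.05 m, from -1 to 1, then the closure, from 0 (fully open) to 1 (shut). A call has 1 to 12 rows; each row shifts and turns the commanded pose from where the row before left it, along the tool's axes as they then stand; what a row does not reach is not made up. A row lasts 1/10 s, in which the tool goes at most 50 mm and 8.59 degrees, less where a joint would pass 70% of its speed; a pose out of reach is approached as far as the arm can. A call with a number of a shift or a turn outside -1 to 1 is refused whole. A call with a gripper value outside its range is refused whole. The fingers move at their own pace and stop on an object; FORCE is the grip in N (left out, the last holds). Time passes only in rows, so rows that do not move let the fingers close. It gives the time, the measured TCP pose, the force and the opening at its end, in the units of the state.
- env.get_state(): the state, without advancing time (a new reading comes with each control period).
- env.read_camera(name): name is "scene" or "top" or "wrist"; returns the picture (480x640x3 uint8, red, green, blue); there is no depth.
- env.calibration(name): a dict with "fx", "fy", "cx", "cy" (pixels), "rvec" (rotation vector, rad) and "tvec" (3), from world to camera coordinates, as OpenCV has them; the wrist camera has in their place "hand_eye" (4x4, takes a point from camera to tool coordinates, whose origin is the TCP and whose axes are the tool frame's). Camera axes: x right, y down, z forward; pixel columns grow to the right and rows downward; lengths in m; the calibration is good to about 2 mm. The wrist camera is an equidistant fisheye: a pixel r from the principal point sees the ray r / f radians off the axis. A picture is of the moment at which its call begins: read the wrist's pose just before it. calibration takes no time and is no camera call.
- env.hand_in(): hands the job in, once; it reports no verdict.
The state is a dict: "clock": time; "joint_pos": joint angles; "qvel": joint speeds; "tau": joint torques, N m; "tcp_pos": TCP position; "orientation": TCP orientation; "wrist_force": force on the tool from outside, world axes, zero at the start; "ft_torque": the same for the moment, N m; "finger_gap": finger opening in m.
Only numpy, scipy, OpenCV 4.12 (cv2) and the standard library are available. Lean on these libraries where they do the work, as an engineer would, in place of code of your own. Each camera call takes 0.05 s, during which the arm holds its last target.

## Task

Index the blood-tube carousel so that the green-capped tube stands squarely in front of the reading window: draw the spring index pin by its black knob, swing the carousel round, and let the pin drop fully home in the hole of that station. Go easy on the pin: never force it against the index ring. Leave the tubes in their sleeves and the other things on the bench alone.

Things in the scene. Friction and masses are not known exactly. Their poses are not given: they have to be found in the camera images.
- indexer: Fixed round white housing (169 mm across, 22 mm high) with steel index ring on top (upper face z 30 mm, 112 to 161 mm across). Origin: carousel axis on the bench; +x points to the reading head, z up. Round index holes 7.6 mm wide in dark bushings, 70 mm from the axis, near 45 degree steps from +x (none at +x); each is trimmed by up to 4 degrees, so its exact place must be felt. The grey reading head stands on +x, 57 to 106 mm from the axis, 114 mm high.
- knob (a point): On the axis of the index pin's knob (black, red line), 85 mm above the bench with the pin home. Rim 22 mm across at z 78 to 92, domed top at 97.5, waist 16 mm. It rides on a lug of the carousel, 70 mm from its axis, at first opposite the head. Pin 6 mm thick, 6.5 mm deep in its hole; stroke 10 mm up to a stop; spring 4 N (home) to 8 N. Released, it drops. Over 15 N against the ring bends it.
- read_point (a point): Where the foot of a tube stands when it is squarely in front of the reading window: 40 mm from the carousel axis towards the head, 33 mm above the bench.
- tube_green: Blood tube with green cap, 88 mm long, 13 mm thick, cap 17 mm; origin: middle of its foot, z up. It stands loose in one of seven blue sleeves (20 mm across, tops at z 70 mm) on a 40 mm radius, 45 degrees apart. The knob takes the eighth place. Carousel, sleeves, tubes and knob turn together, with light drag (about 1.5 N at the knob), up to 134 degrees either way from the start, and stay where left.
- tube_red: Blood tube with red cap, as the green one, in another sleeve.
- tube_yellow: Blood tube with yellow cap, as the green one, in another sleeve.
- timer: White bench timer, 24 x 66 x 66 mm, standing loose on the bench; origin in the middle of its underside. Leave it.
- pot: Specimen pot with yellow lid, 51 mm across, 62 mm high, loose on the bench; origin in the middle of its underside. Leave it.
- dropper: White dropper bottle, 23 mm across, 82 mm high, loose on the bench; origin in the middle of its underside. Leave it.
- glass_screen: Clear upright glass screen, 6 mm thick and 1.45 m high, to the left of the work, along x from x = 0.37 m to the back wall; its origin is the middle of its foot. Solid: go round its front edge.
Things that resemble listed ones, but are neither listed nor needed, are in the scene too. Of the things that look like the tube_red, the smaller one is meant.

How it is judged:
By the outcome, as a careful person would: the job done as asked, in the order asked, and still so for the second after the job is handed in, with the robot touching nothing.
It also fails if it takes over 61 s, if anything falls off the work surface, if the arm or the gripper's body presses on something with over 40 N, if the wrist force passes 120 N, or if a joint passes its speed limit or range.

## Working session

There is one attempt and no reset: what is moved stays moved. The work goes in short steps, Python scripts to look and compute and a shell command to move; the robot and the scene stay as the last step left them, time stands still between calls to the robot, and variables do not carry over. Pictures are saved under pics/ and viewed, and the job is handed in when it is done.

```bash
ls; mkdir -p pics
python3 - <<'E'
from workcell import env
import cv2,json
s=env.get_state(); print({k:(v if not hasattr(v,'tolist') else v.tolist()) for k,v in s.items()})
for n in ("scene","top","wrist"):
    im=env.read_camera(n); cv2.imwrite(f"pics/{n}0.png",im[:,:,::-1]); print(n,env.calibration(n))
E
```

```text
pics
{'clock': 0.0, 'joint_pos': [0.9954507839367658, 0.3140382266283664, 0.04500144335483491, 1.3036102225747386, -2.3577438639145494e-06, 1.4312189392681207], 'qvel': [0.0006497554622983948, 0.000709286224632938, 0.0009045400438593399, 0.0016924800029354588, -0.00022205323486286472, -0.0013197730242813337], 'tau': [0.0009505232083029114, -48.06206703186035, 29.853442311286926, 0.01927718985825777, -8.59030956235074e-05, 2.1222098212092533e-05], 'tcp_pos': [0.24243175816776097, 0.5208375391525802, 0.23039654425394546], 'orientation': [0.0003850832746516445, 0.8432394898140257, 0.5375372606283184, -0.0008414067129391896], 'wrist_force': [0.4638322465363588, 0.11635140381571425, 0.04467512867242247], 'ft_torque': [0.019679442294173764, 0.018909272341243052, 0.011388568463829666], 'finger_gap': 0.08538290922550976}
scene {'fx': 611.3867535890904, 'fy': 611.3867535890904, 'cx': 318.81905606464227, 'cy': 244.46198633264865, 'rvec': array([ 2.03618146, -1.25459605,  0.5488283 ]), 'tvec': array([-0.10769223,  0.42302989,  0.62315566])}
top {'fx': 465.27430770181195, 'fy': 465.27430770181195, 'cx': 315.5232331562639, 'cy': 239.48875735456517, 'rvec': array([ 2.18718564, -2.14266869,  0.14731741]), 'tvec': array([0.12673891, 0.53039905, 0.87830111])}
wrist {'fx': 371.64829954431775, 'fy': 371.64829954431775, 'cx': 317.02720273556116, 'cy': 241.21755221739647, 'hand_eye': array([[ 9.99999736e-01, -6.39555987e-05, -7.23502535e-04,
        -9.98626247e-06],
       [ 2.64623307e-04,  9.59732512e-01,  2.80915354e-01,
        -7.17472134e-02],
       [ 6.76402795e-04, -2.80915471e-01,  9.59732276e-01,
        -1.43073842e-01],
       [ 0.00000000e+00,  0.00000000e+00,  0.00000000e+00,
         1.00000000e+00]])}
```

View pics/scene0.png

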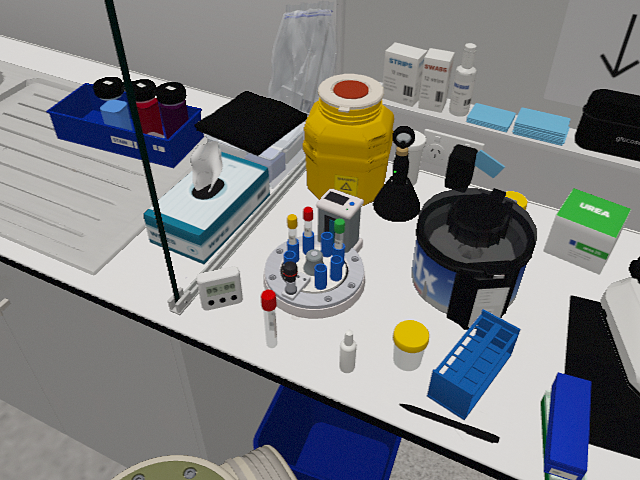

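View pics/top0.png

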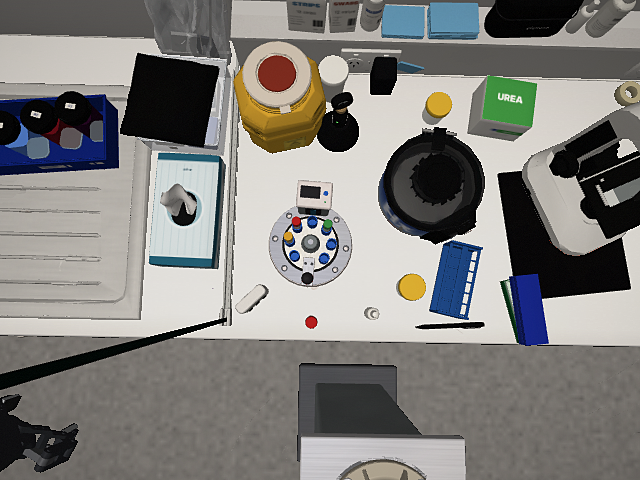

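View pics/wrist0.png

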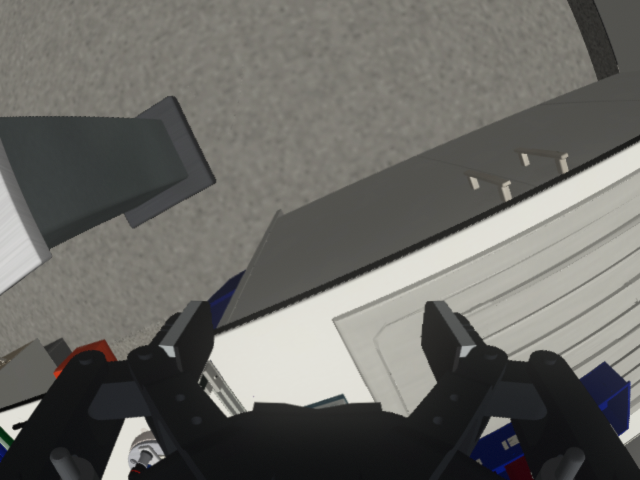

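The scene picture shows the carousel near (313,270), with the screen foot at (175,305). In the top picture the carousel is at (311,245), the knob at (307,279), the head at (315,195) and the green cap at (328,225). The arm is left of the screen. Next I enlarge and measure.

```bash
cat > h.py <<'E'
import numpy as np,cv2
from workcell import env
from scipy.spatial.transform import Rotation as R
def ray(n,uv):
    c=env.calibration(n); Rm=R.from_rotvec(c['rvec']).as_matrix()
    d=np.array([(uv[0]-c['cx'])/c['fx'],(uv[1]-c['cy'])/c['fy'],1.])
    return -Rm.T@c['tvec'], Rm.T@d
def onz(n,uv,z):
    o,d=ray(n,uv); return o+d*(z-o[2])/d[2]
def proj(n,P):
    c=env.calibration(n); p,_=cv2.projectPoints(np.atleast_2d(np.float64(P)),c['rvec'],c['tvec'],np.array([[c['fx'],0,c['cx']],[0,c['fy'],c['cy']],[0,0,1]]),None); return p.reshape(-1,2)
def tri(a,b):
    o1,d1=ray(*a);o2,d2=ray(*b); t=np.linalg.lstsq(np.c_[d1,-d2],o2-o1,rcond=None)[0]
    return (o1+d1*t[0]+o2+d2*t[1])/2, np.linalg.norm(o1+d1*t[0]-o2-d2*t[1])
E
python3 - <<'E'
import cv2
a=cv2.imread('pics/top0.png')[170:340,220:420]; cv2.imwrite('pics/top0c.png',cv2.resize(a,None,fx=4,fy=3.5,interpolation=cv2.INTER_CUBIC)[:600])
a=cv2.imread('pics/scene0.png')[180:330,240:390]; cv2.imwrite('pics/scene0c.png',cv2.resize(a,None,fx=4,fy=4,interpolation=cv2.INTER_CUBIC))
E
```

```text
(no output)
```

View pics/top0c.png

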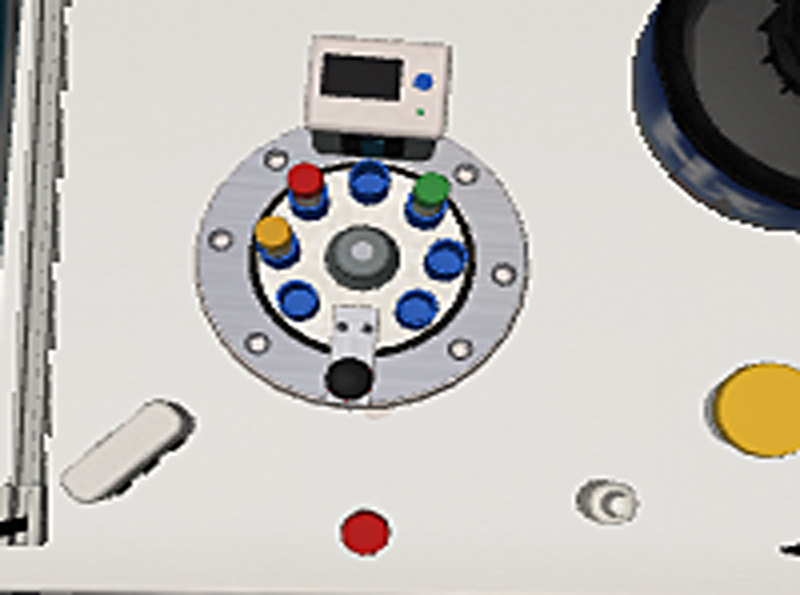

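View pics/scene0c.png

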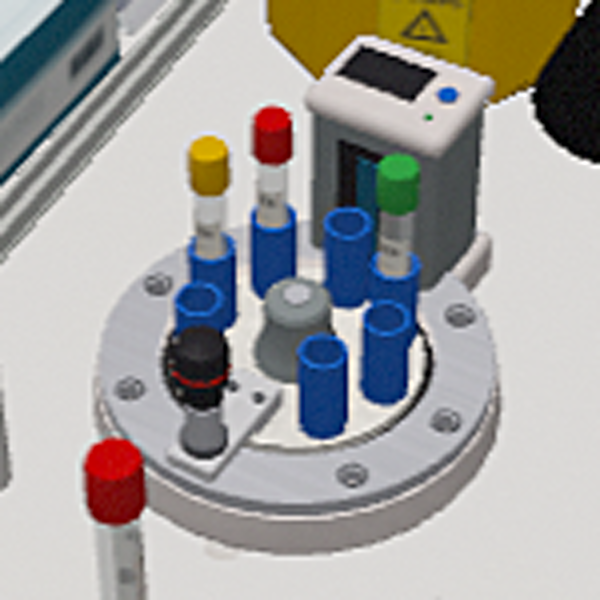

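The only green cap is at top crop (432,188), about 45° clockwise of the head. That means the carousel goes +45° (counter-clockwise from above), and the pin needs the hole at crop (460,349). For the red caps, the larger one stands alone at full-image (311,322) and the smaller is in a sleeve at (296,222); I touch neither. Next I measure the axis, holes and knob.

Run:
```python
from h import *
from scipy.optimize import least_squares
top=cv2.imread('pics/top0.png'); g=cv2.cvtColor(top,cv2.COLOR_BGR2GRAY).astype(float)
pts=[]
for (x,y) in [(276,160),(465,174),(220,240),(503,274),(258,343),(460,349)]:
    u,v=220+x/4-.4,170+y/3.5-.4
    u0,v0=int(round(u)),int(round(v)); w=g[v0-4:v0+5,u0-4:u0+5]; m=np.clip(np.median(w)-w-8,0,None)
    vv,uu=np.mgrid[v0-4:v0+5,u0-4:u0+5]; c=((m*uu).sum()/m.sum(),(m*vv).sum()/m.sum())
    pts.append(onz('top',c,.03)[:2]); print((round(u,1),round(v,1)),np.round(c,1),pts[-1].round(4))
P=np.array(pts)
f=least_squares(lambda p:np.hypot(*(P-p).T)-.07,P.mean(0)); C=f.x
print('axis',C,'res mm',f.fun*1e3)
a=np.degrees(np.arctan2(*(P-C).T[::-1]))%360; print('hole ang',a.round(1))
def cen(n,mask):
    k,l,st,ce=cv2.connectedComponentsWithStats(mask); i=1+np.argmax(st[1:,4]); return ce[i],st[i]
# knob in both
for n,roi in(('top',(265,295,295,320)),('scene',(258,286,275,302))):
    im=cv2.imread(f'pics/{n}0.png'); m=np.zeros(im.shape[:2],np.uint8); r=roi
    m[r[0]:r[1],r[2]:r[3]]=(im[r[0]:r[1],r[2]:r[3]].max(2)<70)*255
    c,s=cen(n,m); print(n,c,s)
    if n=='top': print('knob top',onz('top',c,.093), 'ang',np.degrees(np.arctan2(*(onz('top',c,.093)[:2]-C)[::-1]))%360)
im=cv2.imread('pics/top0.png').astype(int); m=((im[:,:,1]>im[:,:,2]+40)&(im[:,:,1]>im[:,:,0]+30)).astype(np.uint8); m[:200]=0;m[260:]=0;m[:,:300]=0;m[:,350:]=0
c,s=cen('top',m); p=onz('top',c,.118); print('green',c,s,p,'ang',np.degrees(np.arctan2(*(p[:2]-C)[::-1])),np.hypot(*(p[:2]-C)))
# head top corners
for q in [(313,37),(452,47),(440,135),(305,128)]:
    print('head',onz('top',(220+q[0]/4-.4,170+q[1]/3.5-.4),.114).round(4))
print('screen',onz('top',(228,322),0), onz('top',(231,100),0))
print('redbig',onz('top',(311,322),.1),'timer',onz('top',(252,298),.066))
```

```text
(288.6, 215.3) [289.2 215.5] [0.5742 0.1904]
(335.9, 219.3) [335.9 219.4] [0.5685 0.0983]
(274.6, 238.2) [274.4 238. ] [0.529 0.218]
(345.4, 247.9) [345.5 247.9] [0.5125 0.0786]
(284.1, 267.6) [283.8 267.6] [0.4715 0.1982]
(334.6, 269.3) [334.7 269.5] [0.4699 0.0992]
axis [0.51950917 0.14811294] res mm [-0.85535776 -0.13510161  0.54637601 -0.09455341 -0.63254091 -0.3525311 ]
hole ang [ 37.7 314.5  82.3 264.2 133.8 224.6]
top [306.77477477 277.78378378] [301 272  12  12 111]
knob top [0.45023829 0.15281525 0.093     ] ang 176.11654934377646
scene [289.084 270.996] [281 261  16  22 250]
green [327.43333333 223.13333333] [324 219   8   9  60] [0.54676478 0.11815822 0.118     ] ang -47.701142014990715 0.04049880532823376
head [0.6246 0.1727 0.114 ]
head [0.6208 0.1099 0.114 ]
head [0.5746 0.1146 0.114 ]
head [0.5769 0.1751 0.114 ]
screen [0.36371423 0.30678194 0.        ] [0.82192139 0.31995698 0.        ]
redbig [0.37216764 0.1436103  0.1       ] timer [0.41200949 0.25328634 0.066     ]
```

Axis ≈ (0.5195, 0.148). Knob is at 176°, the head direction ≈ -3°, and green at -48°. The target hole is at about 224.6°. I cross in front of the screen (edge x≈0.364, y≈0.31).

```bash
python3 -m inch '[[0,0,0,-0.48,0.16,0,0.3],[0,0,0,-0.48,0.16,0,0.3],[0,0,0,-0.48,0.16,0,0.3],[0,0,0,-0.48,0.16,0,0.3],[0,0,0,-0.52,0.3,0,0.3],[0,0,0,-0.52,0.3,0,0.3],[0,0,0,-0.52,0.3,0,0.3],[0,0,0,-0.52,0.3,0,0.3],[0,0,0,0,0,0,0.3],[0,0,0,0,0,0,0.3]]' 60
```

```text
clock: 1.15
tcp_pos: [0.2419, 0.3009, 0.2314]
orientation: [-0.0, 0.844, 0.537, 0.0]
wrist_force: [-0.5, 0.1, 1.4]
finger_gap: 0.0596
```

```bash
python3 -m inch '[[0,0,0,-0.31,0.64,0,0.55],[0,0,0,-0.31,0.64,0,0.55],[0,0,0,-0.31,0.64,0,0.55],[0,0,0,-0.31,0.64,0,0.55],[0,0,-0.87,0,0,0,0.55],[0,0,-0.87,0,0,0,0.55],[0,0,-0.87,0,0,0,0.55],[0,0,0,0,0,0,0.55],[0,0,0,0,0,0,0.55]]'
python3 - <<'E'
from h import *
s=env.get_state(); print(s['joint_pos'],s['tcp_pos'],R.from_quat(np.roll(s['orientation'],-1)).as_matrix().round(3))
im=env.read_camera('wrist'); cv2.imwrite('pics/w1.png',im[:,:,::-1])
E
```

```text
clock: 2.05
tcp_pos: [0.3318, 0.1915, 0.2312]
orientation: [-0.0, 0.733, 0.681, 0.0]
wrist_force: [0.2, -0.1, -0.0]
finger_gap: 0.0381
[ 3.12914881e-01 -5.98379833e-02 -3.86847098e-01  1.24380602e+00
  1.51563554e-04  3.86219540e-01] [0.33180989 0.19148613 0.23118927] [[ 0.073  0.997 -0.   ]
 [ 0.997 -0.073  0.   ]
 [ 0.    -0.    -1.   ]]
```

View pics/w1.png

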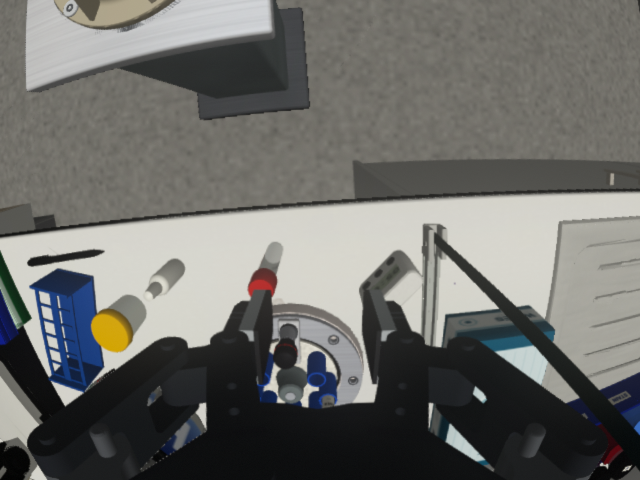

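```bash
python3 -m inch '[[0,0,0,-0.15,0.6,0,0.55],[0,0,0,-0.15,0.6,0,0.55],[0,0,0,-0.15,0.6,0,0.55],[0,0,0,-0.15,0.6,0,0.55],[0,0,0,0,0,0.5,0.55],[0,0,0,0,0,0.5,0.55],[0,0,0,0,0,0.4,0.55],[0,0,0,0,0,0,0.55],[0,0,0,0,0,0,0.55]]'
python3 - <<'E'
from h import *
s=env.get_state(); print(s['tcp_pos'],s['finger_gap'])
for n in('wrist','top'):
  im=env.read_camera(n); cv2.imwrite(f'pics/{n}2.png',im[:,:,::-1])
a=cv2.imread('pics/wrist2.png')[150:400,200:450]; cv2.imwrite('pics/w2c.png',cv2.resize(a,None,fx=2.4,fy=2.4,interpolation=cv2.INTER_CUBIC))
E
```

```text
clock: 3.0
tcp_pos: [0.449, 0.1527, 0.1615]
orientation: [-0.0, 0.732, 0.681, -0.0]
wrist_force: [-0.0, 0.7, 0.6]
finger_gap: 0.0386
[0.44900593 0.15268831 0.16145317] 0.03863943194842807
```

View pics/w2c.png

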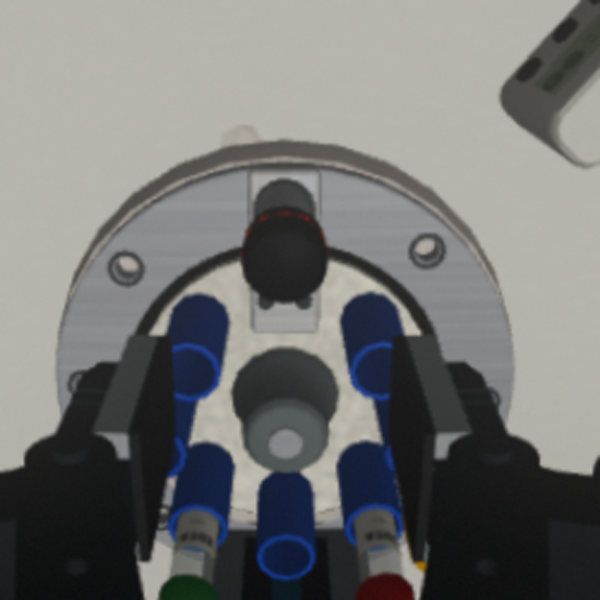

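The enlarged wrist view shows the knob at crop (285,258), the left hole (the target) at (126,268), the right hole at (428,250) and the green cap at lower left. Now I cast rays to refine these.

```bash
cat >> h.py <<'E'
def wonz(uv,z,pos,q):
    c=env.calibration('wrist'); H=c['hand_eye']; x=np.array([uv[0]-c['cx'],uv[1]-c['cy']]); r=np.hypot(*x); th=r/c['fx']
    d=np.r_[x/r*np.sin(th),np.cos(th)]; Rw=R.from_quat(np.roll(q,-1)).as_matrix()
    d=Rw@H[:3,:3]@d; o=pos+Rw@H[:3,3]; return o+d*(z-o[2])/d[2]
E
python3 - <<'E'
from h import *
s=env.get_state(); pos,q=np.array(s['tcp_pos']),np.array(s['orientation'])
im=cv2.imread('pics/wrist2.png'); g=cv2.cvtColor(im,cv2.COLOR_BGR2GRAY).astype(float)
C=np.array([.5195,.1481]); 
def px(x,y): return (200+(x+.5)/2.4-.5,150+(y+.5)/2.4-.5)
for n,p,z in(('holeT',(126,268),.03),('holeO',(428,250),.03),('knobtop',(285,258),.092),('rimL',(243,255),.085),('rimR',(327,255),.085),('hub',(285,443),.06),('lugL',(249,172),.045),('lugR',(321,172),.045),('slvL',(190,372),.07),('slvR',(381,370),.07),('slv0',(286,556),.07),('g',(203,522),.07),('r',(374,522),.07)):
    P=wonz(px(*p),z,pos,q); print(n,P.round(4),'ang %.1f r %.1f'%(np.degrees(np.arctan2(*(P[:2]-C)[::-1]))%360,1e3*np.hypot(*(P[:2]-C))))
E
```

```text
holeT [0.4721 0.0996 0.03  ] ang 225.7 r 67.8
holeO [0.473  0.1994 0.03  ] ang 132.2 r 69.2
knobtop [0.4511 0.1536 0.092 ] ang 175.4 r 68.6
rimL [0.4519 0.1426 0.085 ] ang 184.7 r 67.9
rimR [0.4534 0.1644 0.085 ] ang 166.1 r 68.1
hub [0.524  0.1486 0.06  ] ang 5.9 r 4.6
lugL [0.4392 0.1438 0.045 ] ang 183.1 r 80.4
lugR [0.4407 0.1653 0.045 ] ang 167.7 r 80.6
slvL [0.492  0.1228 0.07  ] ang 222.7 r 37.4
slvR [0.4954 0.1788 0.07  ] ang 128.1 r 39.0
slv0 [0.562  0.1462 0.07  ] ang 357.4 r 42.5
g [0.5463 0.1206 0.07  ] ang 314.3 r 38.4
r [0.5504 0.1753 0.07  ] ang 41.4 r 41.2
```

```bash
python3 -m inch '[[0,0,0,0.02,0.05,0.4,0.55],[0,0,0,0,0,0.4,0.55],[0,0,0,0,0,0.4,0.55],[0,0,0,0,0,0.3,0.55],[0,0,0,0,0,0.25,0.55],[0,0,0,0,0,0.15,0.55],[0,0,0,0,0,0,0.55],[0,0,0,0,0,0,0.55]]'
python3 - <<'E'
from h import *
s=env.get_state(); print(s['tcp_pos'],s['wrist_force'],s['finger_gap'])
im=env.read_camera('wrist'); cv2.imwrite('pics/w3c.png',cv2.resize(im[200:400,220:430,::-1],None,fx=2.8,fy=2.8,interpolation=cv2.INTER_CUBIC))
im=env.read_camera('scene'); cv2.imwrite('pics/s3c.png',cv2.resize(im[150:330,230:400,::-1],None,fx=3,fy=3,interpolation=cv2.INTER_CUBIC))
E
```

```text
clock: 3.9
tcp_pos: [0.4524, 0.1534, 0.0672]
orientation: [0.0, 0.732, 0.681, 0.001]
wrist_force: [-0.1, 0.1, 0.6]
finger_gap: 0.0384
[0.45243092 0.15342393 0.06716141] [-0.05955381  0.06409773  0.5730953 ] 0.038411776743895044
```

View pics/w3c.png

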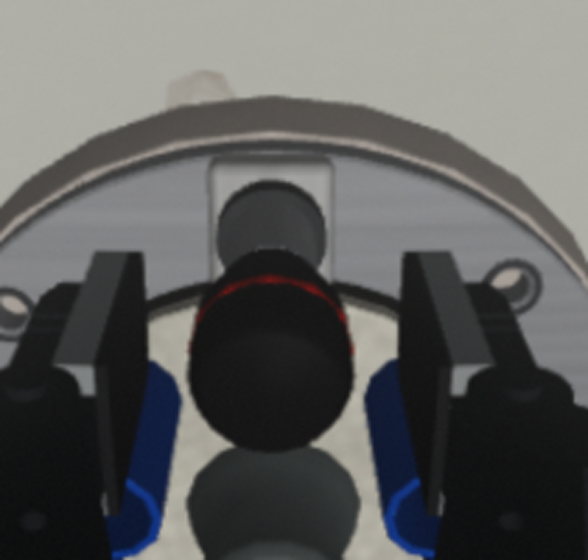

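View pics/s3c.png

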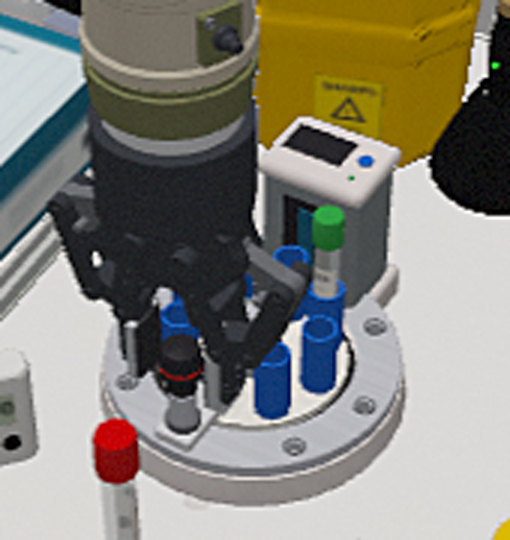

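The knob sits centred between the pads (wrist crop x 272, pads at 120 and 425), so I grip it.

```bash
python3 -m inch '[[0,0,0,0,0,0,0.75],[0,0,0,0,0,0,1],[0,0,0,0,0,0,1],[0,0,0,0,0,0,1],[0,0,0,0,0,0,1]]' 50
```

```text
clock: 4.5
tcp_pos: [0.4523, 0.1533, 0.0672]
orientation: [0.0, 0.732, 0.681, 0.001]
wrist_force: [-1.0, -1.0, 5.4]
finger_gap: 0.0199
```

```bash
python3 -m inch '[[0,0,0,0,0,-0.03,1],[0,0,0,0,0,-0.03,1],[0,0,0,0,0,-0.03,1],[0,0,0,0,0,0,1]]'; python3 -m inch '[[0,0,0,0,0,-0.03,1],[0,0,0,0,0,-0.03,1],[0,0,0,0,0,-0.03,1],[0,0,0,0,0,0,1]]'
python3 - <<'E'
from h import *
im=env.read_camera('wrist'); cv2.imwrite('pics/w4c.png',cv2.resize(im[200:400,220:430,::-1],None,fx=2.8,fy=2.8,interpolation=cv2.INTER_CUBIC))
im=env.read_camera('scene'); cv2.imwrite('pics/s4c.png',cv2.resize(im[150:330,230:400,::-1],None,fx=3,fy=3,interpolation=cv2.INTER_CUBIC))
E
```

```text
clock: 4.9
tcp_pos: [0.4522, 0.1533, 0.0707]
orientation: [0.0, 0.732, 0.681, 0.0]
wrist_force: [3.6, 0.6, -5.1]
finger_gap: 0.0199
clock: 5.3
tcp_pos: [0.4521, 0.1533, 0.0754]
orientation: [0.0, 0.732, 0.681, 0.0]
wrist_force: [5.6, 0.4, -6.9]
finger_gap: 0.0201
```

View pics/s4c.png

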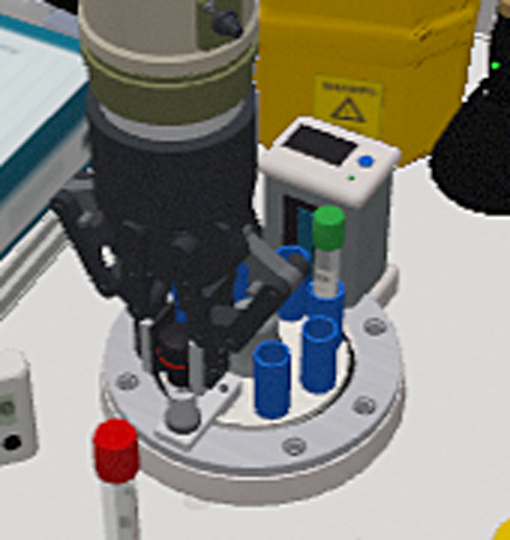

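View pics/w4c.png

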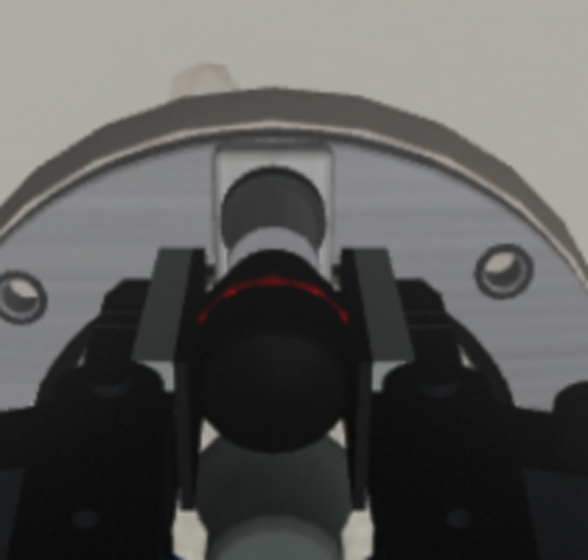

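Pin is drawn about 8.2 mm (it sits 6.5 mm deep), with 6.9 N on the wrist, which matches the spring. Swinging now on the 70 mm arc.

```bash
python3 -m inch '[[0,0,-0.3125,-0.061,0.0013,0,1],[0,0,-0.3125,-0.061,0.0013,0,1],[0,0,-0.3125,-0.061,0.0013,0,1],[0,0,-0.3125,-0.061,0.0013,0,1],[0,0,0,0,0,0,1]]'
python3 - <<'E'
from h import *
s=env.get_state();m=R.from_quat(np.roll(s['orientation'],-1)).as_matrix();p=np.array(s['tcp_pos']);a=np.degrees(np.arctan2(m[1,0],m[0,0]));print(a,s['wrist_force'],p,'centre',p+m[:,1]*.07)
E
```

```text
clock: 5.9
tcp_pos: [0.4524, 0.1409, 0.0753]
orientation: [0.0, 0.669, 0.743, 0.0]
wrist_force: [4.5, 0.2, -8.2]
finger_gap: 0.02
95.95264362463811 [ 4.51730207  0.16755578 -8.20322095] [0.4524104  0.14087061 0.07528961] centre [0.52203293 0.14813005 0.07535025]
```

```bash
python3 -m inch '[[0,0,-0.375,-0.0733,0.0019,0,1],[0,0,-0.375,-0.0733,0.0019,0,1],[0,0,-0.375,-0.0733,0.0019,0,1],[0,0,-0.375,-0.0733,0.0019,0,1],[0,0,-0.375,-0.0733,0.0019,0,1],[0,0,-0.375,-0.0733,0.0019,0,1],[0,0,-0.375,-0.0733,0.0019,0,1],[0,0,-0.375,-0.0733,0.0019,0,1],[0,0,-0.375,-0.0733,0.0019,0,1],[0,0,-0.375,-0.0733,0.0019,0,1],[0,0,-0.375,-0.0733,0.0019,0,1],[0,0,0,0,0,0,1]]'
python3 - <<'E'
from h import *
s=env.get_state();m=R.from_quat(np.roll(s['orientation'],-1)).as_matrix();p=np.array(s['tcp_pos']);a=np.degrees(np.arctan2(m[1,0],m[0,0]));print(a,s['wrist_force']@m,p,'centre',p+m[:,1]*.07)
for n in('wrist','top','scene'):
  im=env.read_camera(n); cv2.imwrite(f'pics/{n}5.png',im[:,:,::-1])
im=cv2.imread('pics/wrist5.png'); cv2.imwrite('pics/w5c.png',cv2.resize(im[200:400,220:430],None,fx=2.8,fy=2.8,interpolation=cv2.INTER_CUBIC))
im=cv2.imread('pics/scene5.png'); cv2.imwrite('pics/s5c.png',cv2.resize(im[150:330,230:400],None,fx=3,fy=3,interpolation=cv2.INTER_CUBIC))
E
```

```text
clock: 7.1
tcp_pos: [0.4676, 0.105, 0.0753]
orientation: [-0.0, 0.431, 0.903, 0.001]
wrist_force: [4.5, 2.7, -7.6]
finger_gap: 0.0204
128.99382581507538 [-0.69471465  5.17020362  7.6048622 ] [0.46763093 0.10495396 0.075269  ] centre [0.52203589 0.14900033 0.07540279]
```

View pics/w5c.png

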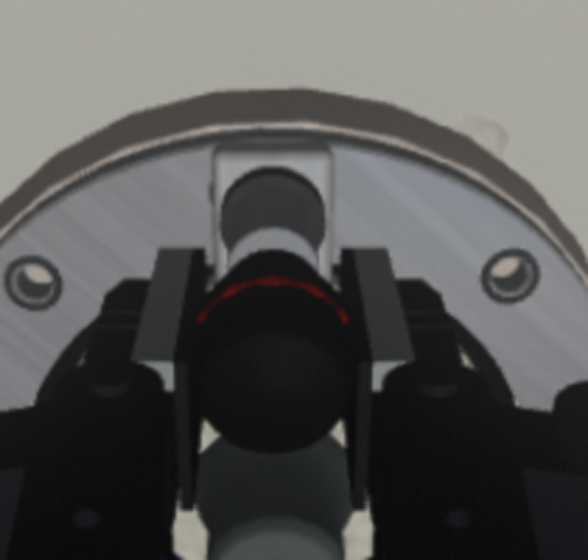

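View pics/s5c.png

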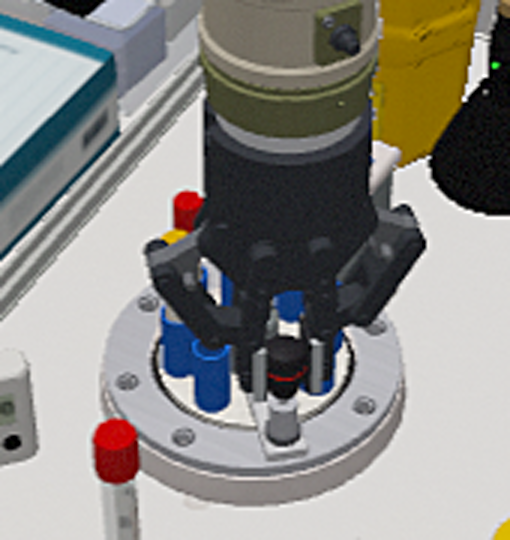

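Run:
```python
from h import *
s=env.get_state(); q=np.array(s['orientation']);C=np.array([.5220,.1487])
def px(x,y): return (220+(x+.5)/2.8-.5,200+(y+.5)/2.8-.5)
def f(name,p,pos,q):
    P=wonz(px(*p),.03,pos,q); print(name,P.round(4),'ang %.2f r %.1f'%(np.degrees(np.arctan2(*(P[:2]-C)[::-1]))%360,1e3*np.hypot(*(P[:2]-C))))
q4=np.array([0,.732,.681,0]);p4=np.array([.4521,.1533,.0754])
f('target4',(20,298),p4,q4); f('132 hole4',(505,270),p4,q4)
p5=np.array(s['tcp_pos']); f('start5',(510,277),p5,q); f('264 hole5',(33,284),p5,q)
```

```text
target4 [0.4707 0.1002 0.03  ] ang 223.38 r 70.6
132 hole4 [0.4713 0.1993 0.03  ] ang 135.05 r 71.6
start5 [0.4507 0.1538 0.03  ] ang 175.94 r 71.5
264 hole5 [0.5128 0.0793 0.03  ] ang 262.44 r 70.0
```

Knob is now at 219° and the hole estimate is 223.4–224.6°. I go to 222°, then let go so that only the spring presses the pin on the ring, and feel for the hole with loose pads.

```bash
python3 -m inch '[[0,0,-0.375,-0.0733,0.0019,0,1],[0,0,0,0,0,0,1],[0,0,0,0,0,0.016,1],[0,0,0,0,0,0,1]]';  python3 -m inch '[[0,0,0,0,0,0,0.7],[0,0,0,0,0,0,0.7],[0,0,0,0,0,0,0.7],[0,0,0,0,0,0,0.7]]'
python3 - <<'E'
from h import *
s=env.get_state();m=R.from_quat(np.roll(s['orientation'],-1)).as_matrix();p=np.array(s['tcp_pos']);a=np.degrees(np.arctan2(m[1,0],m[0,0]));print(a,s['wrist_force']@m)
for n in('wrist','scene'):
  im=env.read_camera(n); cv2.imwrite(f'pics/{n}6.png',im[:,:,::-1])
im=cv2.imread('pics/wrist6.png'); cv2.imwrite('pics/w6c.png',cv2.resize(im[200:400,220:430],None,fx=2.8,fy=2.8,interpolation=cv2.INTER_CUBIC))
im=cv2.imread('pics/scene6.png'); cv2.imwrite('pics/s6c.png',cv2.resize(im[250:320,290:360],None,fx=8,fy=8,interpolation=cv2.INTER_CUBIC))
E
```

```text
clock: 7.65
tcp_pos: [0.4699, 0.1024, 0.0744]
orientation: [-0.0, 0.407, 0.913, 0.001]
wrist_force: [6.1, 3.2, -8.2]
finger_gap: 0.0201
clock: 8.05
tcp_pos: [0.4691, 0.1014, 0.0747]
orientation: [-0.0, 0.407, 0.913, -0.0]
wrist_force: [-0.6, -0.5, -0.4]
finger_gap: 0.026
131.91020584359816 [ 0.0029252  -0.79989998  0.4349376 ]
```

View pics/w6c.png

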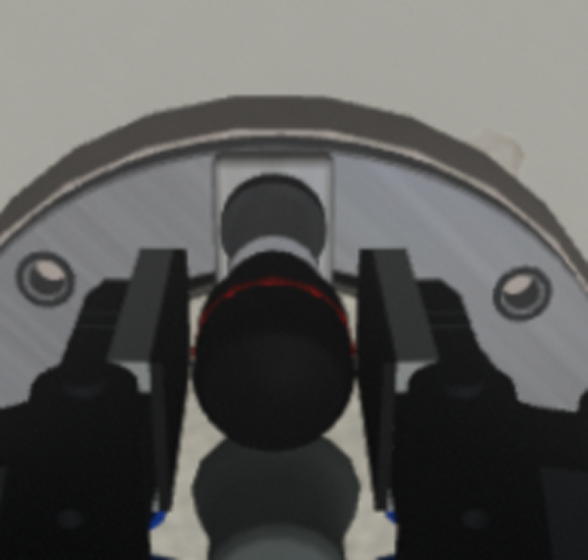

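View pics/s6c.png

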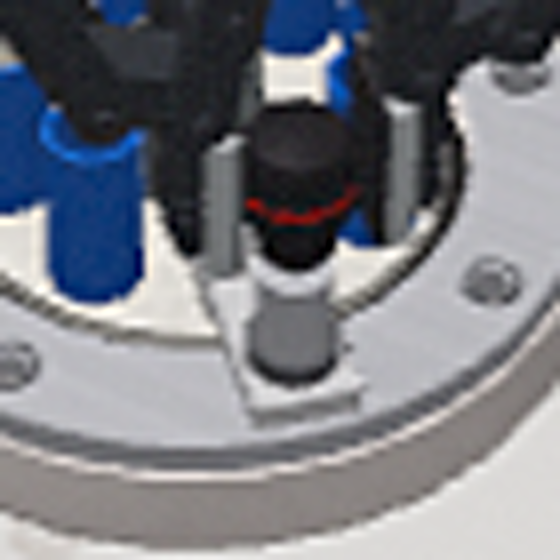

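The pin rests on the ring under its spring (light collar still showing, scene crop (292,278)), and the force is near zero. I narrow the pads and push gently in small steps.

```bash
python3 -m inch '[[0,0,0,0,0,0,0.73],[0,0,0,0,0,0,0.73],[0,0,0,0,0,0,0.73]]' 20;  python3 -m inch '[[0,0,-0.0625,-0.0122,0,0,0.73],[0,0,-0.0625,-0.0122,0,0,0.73],[0,0,0,0,0,0,0.73]]';python3 -m inch '[[0,0,-0.0625,-0.0122,0,0,0.73],[0,0,0,0,0,0,0.73]]';python3 -m inch '[[0,0,-0.0625,-0.0122,0,0,0.73],[0,0,0,0,0,0,0.73]]'
```

```text
clock: 8.45
tcp_pos: [0.4694, 0.1015, 0.0745]
orientation: [-0.0, 0.407, 0.913, 0.0]
wrist_force: [-0.1, -0.0, -0.5]
finger_gap: 0.0228
clock: 8.75
tcp_pos: [0.4703, 0.1005, 0.0745]
orientation: [0.0, 0.399, 0.917, -0.0]
wrist_force: [0.4, 0.8, -0.6]
finger_gap: 0.0232
clock: 8.95
tcp_pos: [0.4707, 0.1001, 0.0745]
orientation: [0.0, 0.395, 0.919, 0.0]
wrist_force: [-0.5, -0.2, 1.2]
finger_gap: 0.0231
clock: 9.15
tcp_pos: [0.471, 0.0998, 0.0745]
orientation: [-0.0, 0.391, 0.92, 0.0]
wrist_force: [-0.7, 1.8, 1.2]
finger_gap: 0.0233
```

```bash
cat > look.py <<'E'
from h import *
import sys
k=sys.argv[1]
s=env.get_state();m=R.from_quat(np.roll(s['orientation'],-1)).as_matrix();p=np.array(s['tcp_pos']);a=np.degrees(np.arctan2(m[1,0],m[0,0]));print(a,s['wrist_force']@m)
w=env.read_camera('wrist')[:,:,::-1]; sc=env.read_camera('scene')[:,:,::-1]
cv2.imwrite(f'pics/wrist{k}.png',w);cv2.imwrite(f'pics/scene{k}.png',sc)
A=cv2.resize(w[200:390,240:430],(400,400),interpolation=cv2.INTER_CUBIC);B=cv2.resize(sc[245:315,290:360],(400,400),interpolation=cv2.INTER_CUBIC)
cv2.imwrite(f'pics/both{k}.png',np.hstack([A,B]))
E
python3 look.py 7
```

```text
133.93354528469288 [ 1.75000726  0.75943077 -1.17778712]
```

View pics/both7.png

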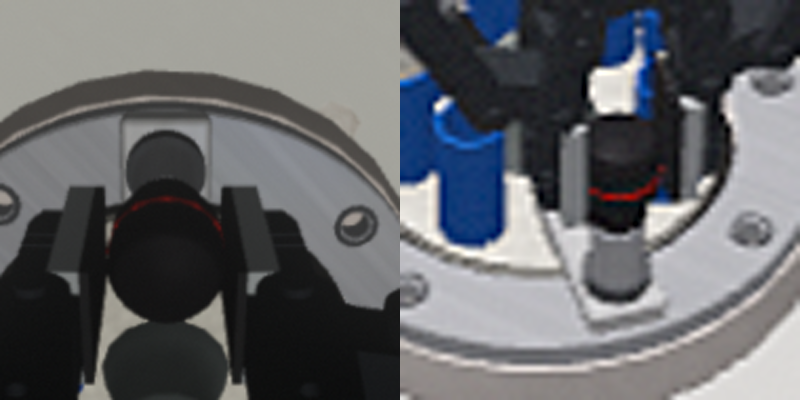

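The light collar has gone in both views, so the pin seems to have dropped at about 223–224°. I check the height by comparing the red line with the initial home state.

Run:
```python
from h import *
C=np.array([.5220,.1490])
def red(name,roi):
    im=cv2.imread(f'pics/{name}.png').astype(int); y0,y1,x0,x1=roi; r=im[y0:y1,x0:x1]; w=np.clip(r[:,:,2]-np.maximum(r[:,:,1],r[:,:,0])-25,0,None); yy,xx=np.mgrid[y0:y1,x0:x1]
    return np.array([(w*xx).sum(),(w*yy).sum()])/w.sum(), (w>0).sum()
for name,roi,ang in (('scene0',(262,280,278,302),175.8),('scene5',(262,292,310,345),219),('scene6',(262,290,312,345),221.9),('scene7',(262,290,315,345),223.9)):
    c,n=red(name,roi)
    xy=C+.07*np.array([np.cos(np.radians(ang)),np.sin(np.radians(ang))])
    # height z along vertical axis line best fitting row; shift front surface: 11mm to camera
    o,_=ray('scene',c); d=o[:2]-xy; xy=xy+.0105*d/np.linalg.norm(d)
    zs=np.linspace(.06,.12,601); P=proj('scene',np.c_[np.tile(xy,(601,1)),zs]); i=np.argmin(np.hypot(*(P-c).T)); print(name,c.round(2),n,'z mm %.1f'%(zs[i]*1e3),'miss px',np.hypot(*(P[i]-c)).round(2))
```

```text
scene0 [289.6  274.68] 27 z mm 85.1 miss px 0.84
scene5 [324.7  275.33] 23 z mm 92.5 miss px 0.29
scene6 [326.81 276.07] 26 z mm 90.0 miss px 0.11
scene7 [328.97 278.36] 18 z mm 84.5 miss px 0.76
```

Red line is at 84.5 mm against 85.1 mm at the start (raised states read 90–92.5), so the pin is home. Next I release, back straight up and verify.

```bash
python3 -m inch '[[0,0,0,0,0,0,0.6],[0,0,0,0,0,0,0.55],[0,0,0,0,0,0,0.55],[0,0,0,0,0,0,0.55]]'; python3 look.py 8; python3 -m inch '[[0,0,0,0,0,-0.1,0.55],[0,0,0,0,0,-0.3,0.55],[0,0,0,0,0,-0.4,0.55],[0,0,0,0,0,-0.5,0.55],[0,0,0,0,0,-0.5,0.55],[0,0,0,0,0,-0.5,0.55],[0,0,0,0,0,0,0.55],[0,0,0,0,0,0,0.55]]'; python3 look.py 9
```

```text
clock: 9.65
tcp_pos: [0.4712, 0.0996, 0.0745]
orientation: [0.0, 0.392, 0.92, -0.0]
wrist_force: [1.0, -0.1, 0.1]
finger_gap: 0.0381
133.90381807765883 [-0.72356016  0.63922276 -0.12677882]
clock: 10.55
tcp_pos: [0.4715, 0.0997, 0.1901]
orientation: [0.001, 0.391, 0.92, 0.0]
wrist_force: [0.0, -1.0, -1.0]
finger_gap: 0.0388
133.9113748460187 [-0.69886444 -0.66046385  0.95746414]
```

View pics/both8.png

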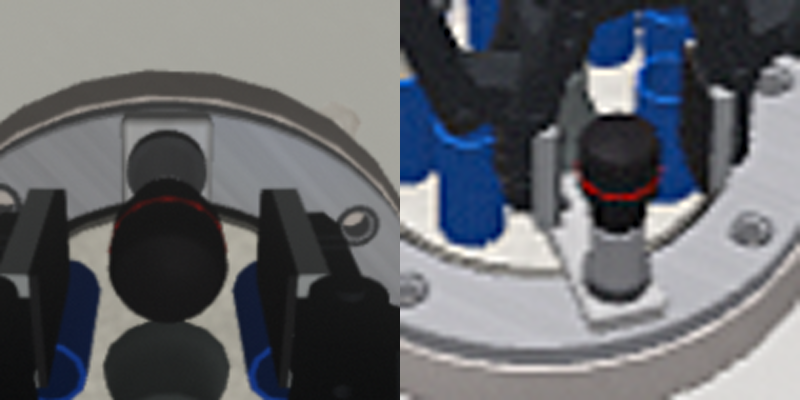

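View pics/wrist9.png

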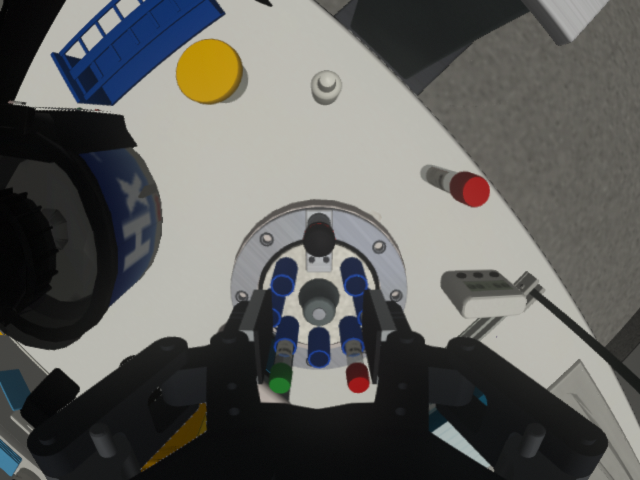

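```bash
python3 -m inch '[[0,0,0,0,0,-0.5,0.55],[0,0,0,0,0,-0.5,0.55],[0,0,0,0.4,-0.4,0,0.55],[0,0,0,0.4,-0.4,0,0.55],[0,0,0,0.4,-0.4,0,0.55],[0,0,0,0.4,-0.4,0,0.55],[0,0,0,0,0,0,0.55],[0,0,0,0,0,0,0.55]]'; python3 look.py 10
python3 - <<'E'
from h import *
im=env.read_camera('top'); cv2.imwrite('pics/top10.png',im[:,:,::-1]); cv2.imwrite('pics/top10c.png',cv2.resize(im[170:340,220:420,::-1],None,fx=3.5,fy=3.5,interpolation=cv2.INTER_CUBIC))
a=cv2.imread('pics/scene10.png')[180:330,240:390]; cv2.imwrite('pics/s10c.png',cv2.resize(a,None,fx=4,fy=4,interpolation=cv2.INTER_CUBIC))
C=np.array([.5220,.1490])
def red(name,roi):
    im=cv2.imread(f'pics/{name}.png').astype(int); y0,y1,x0,x1=roi; r=im[y0:y1,x0:x1]; w=np.clip(r[:,:,2]-np.maximum(r[:,:,1],r[:,:,0])-25,0,None); yy,xx=np.mgrid[y0:y1,x0:x1]
    return np.array([(w*xx).sum(),(w*yy).sum()])/w.sum(), (w>0).sum()
for name,roi,ang in (('scene0',(262,280,278,302),175.8),('scene8',(262,290,315,345),223.9),('scene9',(262,290,315,345),223.9),('scene10',(262,290,315,345),223.9)):
    c,n=red(name,roi)
    xy=C+.07*np.array([np.cos(np.radians(ang)),np.sin(np.radians(ang))])
    o,_=ray('scene',c); d=o[:2]-xy; xy=xy+.0105*d/np.linalg.norm(d)
    zs=np.linspace(.06,.12,601); P=proj('scene',np.c_[np.tile(xy,(601,1)),zs]); i=np.argmin(np.hypot(*(P-c).T)); print(name,c.round(2),n,'z mm %.1f'%(zs[i]*1e3),'miss px',np.hypot(*(P[i]-c)).round(2))
E
```

```text
clock: 11.45
tcp_pos: [0.3575, 0.1019, 0.2389]
orientation: [-0.0, 0.391, 0.92, -0.0]
wrist_force: [-0.1, -0.5, -0.4]
finger_gap: 0.0384
133.9261431518015 [-0.2387055  -0.41674038  0.36870217]
scene0 [289.6  274.68] 27 z mm 85.1 miss px 0.84
scene8 [327.55 278.21] 22 z mm 84.8 miss px 0.67
scene9 [327.52 278.21] 21 z mm 84.8 miss px 0.7
scene10 [327.58 278.22] 21 z mm 84.7 miss px 0.64
```

View pics/top10c.png

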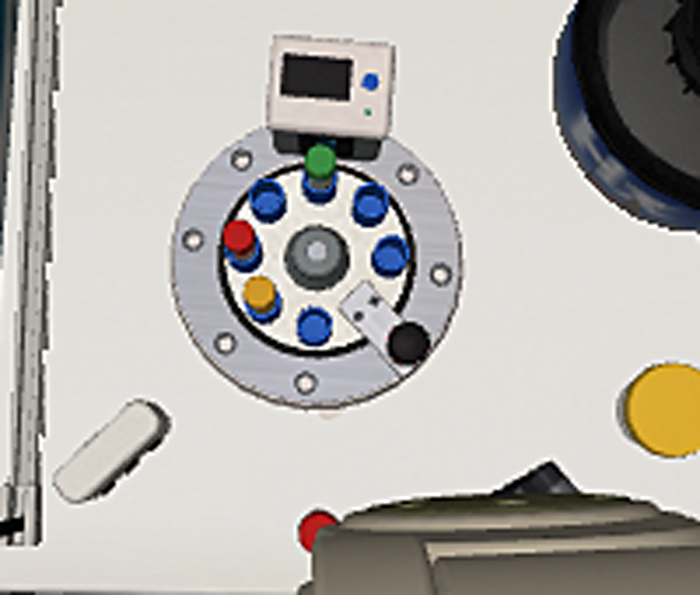

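View pics/s10c.png

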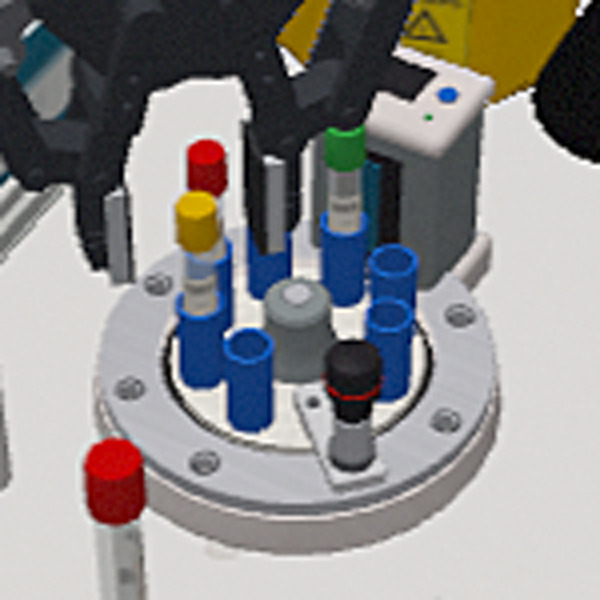

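Green stands in front of the head. To be sure the pin is fully home, I compare the knob with the start picture, enlarged.

Run:
```python
from h import *
a=cv2.imread('pics/scene0.png')[255:300,268:313];b=cv2.imread('pics/scene10.png')[258:303,305:350];c=cv2.imread('pics/scene6.png')[258:303,305:350]
cv2.imwrite('pics/cmp.png',np.hstack([cv2.resize(x,(266,266),interpolation=cv2.INTER_CUBIC) for x in(a,b,c)]))
# dark knob extents & predicted rim heights
C=np.array([.5220,.1490])
for n,ang in(('scene0',175.8),('scene6',221.9),('scene10',223.9)):
    xy=C+.07*np.array([np.cos(np.radians(ang)),np.sin(np.radians(ang))])
    print(n,proj('scene',[[*xy,z] for z in(.03,.045,.085,.0975)]).round(1).tolist())
# knob top in top view: parallax check
for n in('top0','top10'):
    im=cv2.imread(f'pics/{n}.png'); m=(im.max(2)<70).astype(np.uint8); r=np.zeros_like(m); r[255:290,290:350]=m[255:290,290:350]
    k,l,st,ce=cv2.connectedComponentsWithStats(r); i=[j for j in range(1,k) if 60<st[j,4]<200]
    for j in i:
        P=onz('top',ce[j],.092); print(n,ce[j],st[j],P,np.hypot(*(P[:2]-[.5195,.1481])), np.degrees(np.arctan2(*(P[:2]-[.5195,.1481])[::-1]))%360)
im=cv2.imread('pics/top10.png').astype(int); m=((im[:,:,1]>im[:,:,2]+40)&(im[:,:,1]>im[:,:,0]+30)).astype(np.uint8); m[:200]=0;m[260:]=0;m[:,:300]=0;m[:,350:]=0
k,l,st,ce=cv2.connectedComponentsWithStats(m); i=1+np.argmax(st[1:,4]); p=onz('top',ce[i],.118);print('green',p,np.degrees(np.arctan2(*(p[:2]-[.5195,.1481])[::-1])))
```

```text
scene0 [[291.2, 294.5], [291.0, 287.9], [290.2, 269.6], [290.0, 263.7]]
scene6 [[326.3, 298.2], [326.4, 291.6], [326.8, 273.3], [326.9, 267.4]]
scene10 [[327.8, 297.9], [327.9, 291.3], [328.3, 273.0], [328.5, 267.0]]
top0 [306.77477477 277.78378378] [301 272  12  12 111] [0.45027784 0.15281952 0.092     ] 0.06938286500226519 176.0996451767417
top10 [306.33333333 268.24691358] [290 261  35  11  81] [0.46747005 0.15399521 0.092     ] 0.05236286429944965 173.53572236311035
top10 [336.33057851 268.00826446] [331 262  12  16 121] [0.46901847 0.09968885 0.092     ] 0.06994300769118185 223.80065275452955
green [0.56005743 0.14762233 0.118     ] -0.6747814875659442
```

View pics/cmp.png

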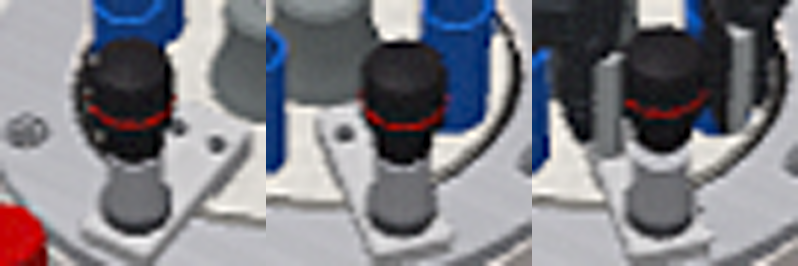

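The knob-to-boss spacing matches the start (83 against 85 px in the crop; 97 px when raised), so the pin is fully home. Everything is clear of the robot, so I hand in.

```bash
python3 -c "
from workcell import env
print(env.get_state()['clock']); print(env.hand_in())"
```

```text
11.6
the job is handed in; nothing more can be done
None
```

The green-capped tube now stands in front of the reading window, with the index pin home in that station's hole. I handed the job in at 11.6 s.

**What I did:**
- I took the arm round the front of the glass screen, gripped the knob and drew the pin about 8 mm.
- I swung the carousel about 46° and let the pin rest on the ring under its spring alone.
- I then nudged the carousel on with loose pads until the pin dropped at about 224°. The readings after each nudge stayed under 2 N.

**Last checks:**
- **Pin:** the knob's red line is at 84.7 mm, against 85.1 mm at the start; with the pin up it read 90 to 92.5 mm. The gap between knob and boss also matches the starting picture.
- **Green tube:** it measures about 2 to 3° past the head's centre line. I put this down to the trim of that hole, because the pin holds it there.
- **Everything else:** the tubes I could see are in their sleeves, and I saw nothing disturbed on the bench. The arm hid the dropper and part of the large red tube in the last top view. The gripper was open and clear of everything.

**Disagreement:** the camera estimates of the hole's angle spread from 223.4° to 225.7°, so I settled its place by feel.

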